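# Press the bearing cup into the frame shell

### The job

A piece of bicycle frame is clamped in the red vise with its round shell standing upright. Take the large bearing cup (the one with the long tapered nose, not the small cup or the open spacer ring), set it nose down in the top of the shell and press it fully home, so that its shoulder sits flush on the shell's rim. Leave the small cup and the spacer ring where they are.

Things in the scene. Friction and masses are not known exactly. Their poses are not given: they have to be found in the camera images.
- cup: Large bearing cup, loose, aluminium, 100 g, upright on its nose. Origin: centre of its shoulder, 40 mm above the foot; z up. Above it a solid round head, 52 mm diameter, 16 mm high, flat closed top (black seal, steel centre): grip it across its side, press on its top. Below it a barrel 38 mm in diameter for 14 mm, then a nose tapering to 24 mm at the foot.
- bore_mouth (a point): Centre of the shell's open top, 150 mm above the bench, z up. Fixed upright aluminium tube, 48 mm outside, 40 mm inside; vise jaws and frame tubes stay 25 mm below. The cup's nose drops 26 to 29 mm in by its own weight, then meets a stiff black sliding sleeve and stands 11 to 14 mm proud; push its top down with 11 to 16 N until the shoulder meets the rim. It does not spring back.
- small_cup: A similar but small cup, loose, plain aluminium, not to be used: head 38 mm in diameter and 12 mm high on a straight 28 mm barrel, 30 mm high in all. Origin: centre of its underside, on the bench.
- spacer: A plain open aluminium spacer ring, loose, not to be used: 54 mm outside, 34 mm inside diameter, 20 mm high, lying flat. Origin: centre of its underside, on the bench.
There are look-alikes about, which are no part of the job. What is shaped like the cup but orange is not meant.

How it is judged:
At the end, for the whole second after the job is handed in: The large cup sits upright in the shell, its shoulder within 3 mm of the rim, on the bore's axis within 6 mm and 7 degrees, and at rest (z of cup in the frame of bore_mouth between -0.004 and 0.003 m and horizontal distance between cup and bore_mouth below 0.006 m and angle between the z axis of cup and the z axis of bore_mouth, either way round below 0.12 rad and linear speed of cup below 0.02 m/s); the robot touches nothing.
It fails at once if the small cup or the spacer ring is moved by more than 30 mm (distance of any of small_cup, spacer from where it was at the start of the episode above 0.03 m).
It also fails if it takes over 42 s, if anything falls off the work surface, if the arm or the gripper's body presses on something with over 40 N, if the wrist force passes 120 N, or if a joint passes its speed limit or range.

### The arm

A 6-joint arm with a two-finger parallel gripper is mounted at the origin on the work surface. World frame = base frame: x ahead of the robot, y to its left, z up, the work surface at z = 0. Lengths are in m, angles in rad, forces in N, time in s.
With the tool pointing down it reaches from about 0.225 to 0.875 m from the base axis. Payload 3.4 kg.
Tool frame: the origin (TCP) lies at the very end of the fingers, on their centre line; the grasp point (between the pads) lies 19 mm behind it; z points along the fingers, x is the direction in which the jaws open and shut, and the axes are right-handed (so a half turn about z gives the same grasp; the last joint's range is limited). The gripper opens to 85 mm and grips with 20 to 120 N. Pads are 22 mm wide; open, the fingers measure 114 mm over their backs; the gripper's body (76 mm by 85 mm) begins 54 mm behind the grasp point. The pads swing forward as they close: fully open they stand 13 mm farther back than shut.
Start: joints at [-1.374, 0.276, 1.505, -0, 1.361, -0.121], TCP at [0.18, -0.546, 0.208] pointing down, gripper open.
Joint ranges: [-2.89, 2.89], [-0.75, 2.08], [0.22, 2.7], [-1.18, 4.32], [0.11, 2.71], [-2.7, 2.7]. Speed limits (rad/s): [2.57, 2.57, 3.14, 3.14, 3.14, 3.14].

### API

Orientations are given as a unit quaternion [w, x, y, z].
In Python, from rig import manip gives the robot as it stands.
- The arm moves only by the tool carry_out, never from a script. Its argument "series" is a list of rows, each a list of 2 entries, a list of its own where there are three numbers: the shift along the tool's x, y, z in mm, then the turn about the tool's z in degrees. A call has 1 to 10 rows; each row shifts and turns the pose as measured when the row begins, along the tool's axes as they then stand; what a row does not reach is not made up. A row lasts 1/12 s, in which the tool goes at most 41.7 mm and 7.16 degrees, less where a joint would pass 70% of its speed; a pose out of reach is approached as far as the arm can. A call is refused whole if a number of a shift passes 41.7 or a number of a turn 7.16, either way. A call with a gripper value outside its range is refused whole. "fingers" is the finger opening in mm, from 0 to 85.4, set as the call begins (left out, the last holds). The fingers move at their own pace and stop on an object; "squeeze" is the grip in N (left out, the last holds). Time passes only in rows, so rows that do not move let the fingers close. It gives the time, the measured TCP pose, the force and the opening at its end, in the units of the state.
- manip.get_state(): the state, without advancing time (a new reading comes with each control period).
- manip.get_image(name): name is "scene" or "top" or "wrist"; returns a dict with "frame" (400x640x3 uint8, blue, green, red), "K" (3x3 intrinsics, pixels), "rvec" (rotation vector, rad) and "tvec" (3), from world to camera coordinates, as OpenCV has them; the wrist camera has in their place "mount" (4x4, takes a point from camera to tool coordinates, whose origin is the TCP and whose axes are the tool frame's). Camera axes: x right, y down, z forward; pixel columns grow to the right and rows downward; lengths in m; the calibration is good to about 2 mm. A picture is of the moment at which its call begins: read the wrist's pose just before it. There is no depth.
- manip.sign_off(): hands the job in, once; it reports no verdict.
The state is a dict: "clock": time; "qpos": joint angles; "qd": joint speeds; "effort": joint torques, N m; "position": TCP position; "ee_rot": TCP orientation; "contact_force": force on the tool from outside, world axes, zero at the start; "moment": the same for the moment, N m; "width": finger opening in m.
Only numpy, scipy, OpenCV 4.12 (cv2) and the standard library are available. Lean on these libraries where they do the work, as an engineer would, in place of code of your own. Each camera call takes 0.05 s, during which the arm holds its last target. There are 200 camera calls.

## Working session

There is one attempt and no reset: what is moved stays moved. The work goes in short steps, Python scripts to look and compute and a tool call to move; the robot and the scene stay as the last step left them, time stands still between calls to the robot, and variables do not carry over. Pictures are saved under pics/ and viewed, about 8 in all and at most 12, crops included, and the job is handed in when it is done.

Besides the shell and the picture viewer there is one more tool, called after ">>>" in YAML: its name, and indented under it one key for each argument. carry_out: Moves the arm, as the interface text tells. Its arguments: {"type":"object","properties":{"series":{"type":"array","items":{"type":"array"}},"fingers":{"type":"number"},"squeeze":{"type":"number"}},"required":["series"]}

```bash
mkdir -p pics; cat > h.py <<'E'
import numpy as np, cv2
from scipy.spatial.transform import Rotation as R
from rig import manip
def cam(n):
    s=manip.get_state(); i=manip.get_image(n)
    if n=="wrist":
        M=np.array(i["mount"]); q=s["ee_rot"]; Rt=R.from_quat([q[1],q[2],q[3],q[0]]).as_matrix()
        Rc=Rt@M[:3,:3]; c=Rt@M[:3,3]+np.array(s["position"])
    else:
        Rm=cv2.Rodrigues(np.array(i["rvec"],float))[0]; Rc=Rm.T; c=-Rm.T@np.array(i["tvec"],float).ravel()
    return i["frame"],np.array(i["K"]),Rc,c
def ray(K,Rc,c,u,v,z):
    d=Rc@np.linalg.inv(K)@[u,v,1]; return c+d*(z-c[2])/d[2]
def proj(K,Rc,c,p):
    q=K@(Rc.T@(np.array(p)-c)); return q[:2]/q[2]
E
python3 - <<'E'
from h import *
print(manip.get_state())
for n in ("scene","top"):
    f,K,Rc,c=cam(n); cv2.imwrite(f"pics/{n}0.png",f); np.savez(f"{n}0.npz",K=K,Rc=Rc,c=c); print(n,K.tolist(),c)
E
```

```text
{'clock': 0.0, 'qpos': array([-1.37396189e+00,  2.76633268e-01,  1.50616073e+00, -2.78128370e-05,
        1.36065443e+00, -1.21009611e-01]), 'qd': array([-0.00145553, -0.00034355,  0.00092814, -0.00060373,  0.00083491,
        0.00046013]), 'effort': array([ 2.10095241e-03, -4.16772330e+01, -2.45806861e+01, -2.57083066e-04,
        1.09217656e-02,  1.87600796e-05]), 'position': array([ 0.17956647, -0.54564574,  0.20710691]), 'ee_rot': array([-6.20801529e-04,  8.10099911e-01, -5.86291116e-01, -6.89755760e-04]), 'contact_force': array([ 0.29351685, -0.27499281, -0.18414294]), 'moment': array([-0.01183055, -0.02972855, -0.00886968]), 'width': 0.08499514944743028}
scene [[421.1574380260684, 0.0, 322.2396026289667], [0.0, 421.1574380260684, 206.67745618190497], [0.0, 0.0, 1.0]] [ 1.26082901 -0.25464954  0.62503847]
top [[370.426252058679, 0.0, 322.9196516002589], [0.0, 370.426252058679, 202.62780179684293], [0.0, 0.0, 1.0]] [ 0.38241206 -0.04380234  0.82384103]
```

View pics/scene0.png

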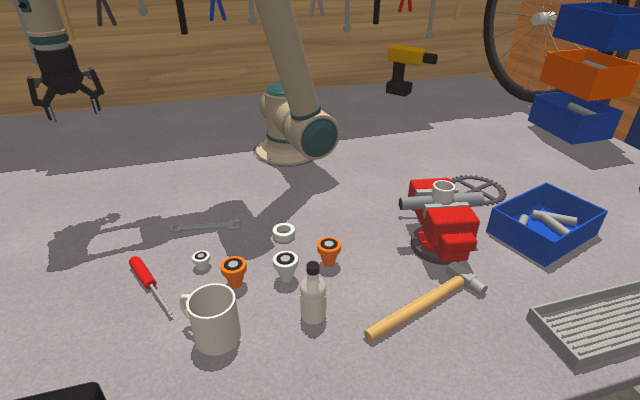

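View pics/top0.png

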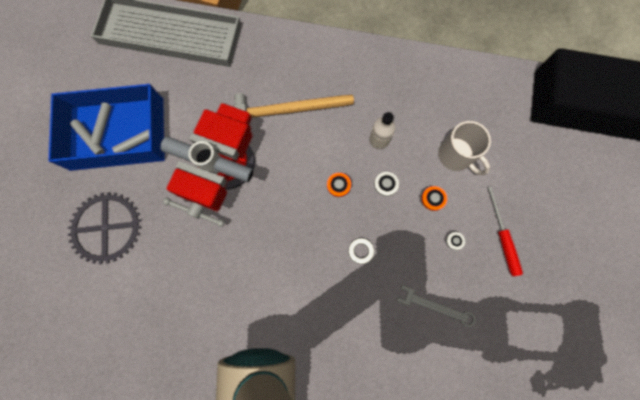

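The scene view shows these candidates, with top-view pixels: aluminium cup (387,183), orange look-alikes (339,184) and (434,198), small cup (456,240), open ring (361,250). The shell mouth is at (202,153). The aluminium cup at (387,183) fits the description: tapered nose, black seal, not orange. I'll measure it and confirm in a crop.

```bash
python3 - <<'E'
from h import *
def blob(n,u,v,r,z,thr):
    f=cv2.imread(f"pics/{n}0.png"); d=np.load(f"{n}0.npz"); K,Rc,c=d["K"],d["Rc"],d["c"]
    hsv=cv2.cvtColor(f,cv2.COLOR_BGR2HSV); m=((hsv[...,2]>thr)&(hsv[...,1]<40)).astype(np.uint8)
    k=np.zeros_like(m); cv2.circle(k,(u,v),r,1,-1); m*=k
    cs,_=cv2.findContours(m,0,1); ct=max(cs,key=cv2.contourArea)
    (a,b),ax,_=cv2.fitEllipse(cv2.convexHull(ct)); p=ray(K,Rc,c,a,b,z)
    dep=c[2]-z
    print(n,(round(a,1),round(b,1)),np.round(ax,1),"xy",np.round(p,4),"dia mm",np.round(np.array(ax)/K[0,0]*dep*1000,1))
for t in (170,190,205):
    blob("top",387,183,16,.056,t);blob("top",202,153,16,.150,t)
    blob("top",361,250,17,.02,t);blob("top",456,240,14,.03,t)
d=np.load("scene0.npz")
f=cv2.imread("pics/scene0.png");g=cv2.imread("pics/top0.png")
A=cv2.resize(f[205:305,170:350],None,fx=4,fy=4,interpolation=2); B=cv2.resize(g[130:205,160:430],(720,200),interpolation=2)
cv2.imwrite("pics/crop.png",np.vstack([A[:400],B]))
E
```

```text
top (386.7, 182.8) [24.  25.1] xy [ 0.6065 -0.137   0.056 ] dia mm [49.6 52.1]
top (200.4, 152.1) [23.5 26.1] xy [0.5712 0.2337 0.15  ] dia mm [42.7 47.5]
top (360.8, 250.6) [24.9 25.4] xy [ 0.4572 -0.1103  0.02  ] dia mm [53.9 55.2]
top (456.2, 240.6) [17.7 18.6] xy [ 0.5162 -0.3063  0.03  ] dia mm [38.  39.9]
top (386.6, 182.9) [22.5 24.2] xy [ 0.6063 -0.1368  0.056 ] dia mm [46.7 50.2]
top (199.3, 166.1) [29.4 51.3] xy [0.5439 0.2285 0.15  ] dia mm [53.5 93.3]
top (360.8, 250.6) [24.1 24.5] xy [ 0.4571 -0.1103  0.02  ] dia mm [52.3 53.1]
top (456.1, 240.5) [16.5 17.7] xy [ 0.5163 -0.3059  0.03  ] dia mm [35.4 37.9]
top (386.5, 183.0) [22.  23.4] xy [ 0.606  -0.1367  0.056 ] dia mm [45.6 48.4]Traceback (most recent call last):
  File "<stdin>", line 11, in <module>
  File "<stdin>", line 7, in blob
cv2.error: OpenCV(4.12.0) /io/opencv/modules/imgproc/src/shapedescr.cpp:361: error: (-201:Incorrect size of input array) There should be at least 5 points to fit the ellipse in function 'fitEllipseNoDirect'
```

```bash
cat >> h.py <<'E'
def plan(target,yaw,n):
    """n equal rows toward target TCP (m) with jaw x-axis at world yaw (deg)"""
    s=manip.get_state(); q=s["ee_rot"]; M=R.from_quat([q[1],q[2],q[3],q[0]]).as_matrix()
    a0=np.degrees(np.arctan2(M[1,0],M[0,0])); t=-((yaw-a0+90)%180-90)
    d=(np.array(target)-s["position"])*1000/n; rows=[]
    for k in range(n):
        rr=M@R.from_euler("z",t/n*k,degrees=True).as_matrix(); rows.append([[round(float(x)) for x in rr.T@d],round(t/n,1)])
    print("yaw",round(a0,1),"pos",np.round(s["position"],4),"step",np.round(np.linalg.norm(d),1)); print(rows)
E
python3 - <<'E'
from h import *
f=cv2.imread("pics/scene0.png");g=cv2.imread("pics/top0.png")
A=cv2.resize(f[215:300,170:350],None,fx=4,fy=4,interpolation=2); B=cv2.resize(g[130:205,160:430],(720,200),interpolation=2)
cv2.imwrite("pics/crop.png",np.vstack([A,B]))
plan([.56,-.14,.2],-6,20)
E
```

```text
yaw -71.8 pos [ 0.1796 -0.5457  0.2072] step 27.8
[[[-13, -24, 0], np.float64(-3.3)], [[-12, -25, 0], np.float64(-3.3)], [[-10, -26, 0], np.float64(-3.3)], [[-9, -26, 0], np.float64(-3.3)], [[-7, -27, 0], np.float64(-3.3)], [[-6, -27, 0], np.float64(-3.3)], [[-4, -27, 0], np.float64(-3.3)], [[-3, -28, 0], np.float64(-3.3)], [[-1, -28, 0], np.float64(-3.3)], [[0, -28, 0], np.float64(-3.3)], [[2, -28, 0], np.float64(-3.3)], [[4, -28, 0], np.float64(-3.3)], [[5, -27, 0], np.float64(-3.3)], [[7, -27, 0], np.float64(-3.3)], [[8, -27, 0], np.float64(-3.3)], [[10, -26, 0], np.float64(-3.3)], [[11, -25, 0], np.float64(-3.3)], [[13, -25, 0], np.float64(-3.3)], [[14, -24, 0], np.float64(-3.3)], [[15, -23, 0], np.float64(-3.3)]]
```

View pics/crop.png

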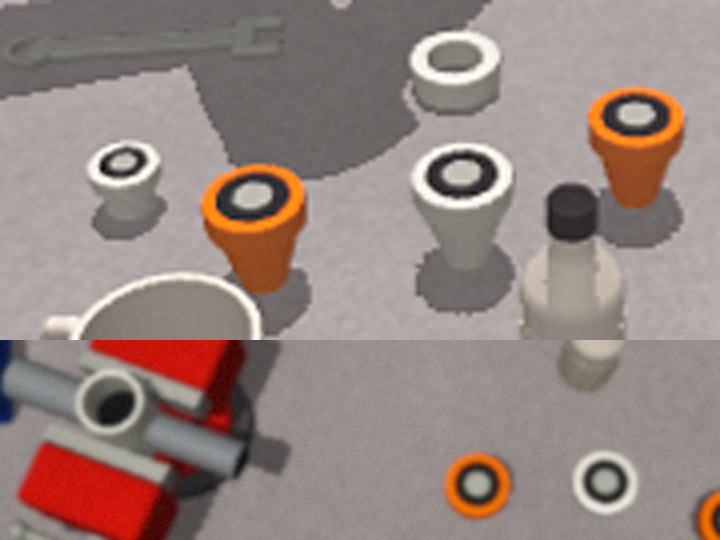

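The crop confirms it: the aluminium cup with the long tapered nose and black seal, at scene crop (463,190) and top-view pixel (387,183), is the large cup. The small cup is at crop (125,180) and the open ring at (455,70). The shell mouth is at top-view pixel (201,153). Now I move above the cup.

>>> carry_out:
  series:
    - [[-13,-24,0],-3.3]
    - [[-12,-25,0],-3.3]
    - [[-10,-26,0],-3.3]
    - [[-9,-26,0],-3.3]
    - [[-7,-27,0],-3.3]
    - [[-6,-27,0],-3.3]
    - [[-4,-27,0],-3.3]
    - [[-3,-28,0],-3.3]
    - [[-1,-28,0],-3.3]
    - [[0,-28,0],-3.3]
  fingers: 85

```text
clock: 0.93
position: [0.3695, -0.3359, 0.2016]
ee_rot: [-0.003, 0.946, -0.324, -0.004]
contact_force: [-0.2, -0.2, -0.3]
width: 0.0849
```

>>> carry_out:
  series:
    - [[2,-28,0],-3.3]
    - [[4,-28,0],-3.3]
    - [[5,-27,0],-3.3]
    - [[7,-27,0],-3.3]
    - [[8,-27,0],-3.3]
    - [[10,-26,0],-3.3]
    - [[11,-25,0],-3.3]
    - [[13,-25,0],-3.3]
    - [[14,-24,0],-3.3]
    - [[15,-23,0],-3.3]

```text
clock: 1.77
position: [0.5578, -0.1121, 0.1981]
ee_rot: [-0.005, 1.0, -0.027, -0.007]
contact_force: [-0.1, -0.4, 0.4]
width: 0.0851
```

>>> carry_out:
  series:
    - [[0,0,0],0]
    - [[0,0,0],0]

```text
clock: 1.93
position: [0.5607, -0.1071, 0.1968]
ee_rot: [-0.007, 1.0, -0.023, -0.007]
contact_force: [0.2, -0.3, 0.3]
width: 0.0849
```

```bash
python3 - <<'E'
from h import *
f,K,Rc,c=cam("wrist"); cv2.imwrite("pics/w1.png",f); np.savez("w1.npz",K=K,Rc=Rc,c=c)
print("cup px guess",proj(K,Rc,c,[.6065,-.137,.056]))
plan([.6065,-.137,.12],-6,6)
E
```

```text
cup px guess [372.71998766 213.63151168]
yaw -2.7 pos [ 0.5607 -0.1071  0.1967] step 15.7
[[[8, 5, 13], np.float64(0.5)], [[8, 5, 13], np.float64(0.5)], [[8, 5, 13], np.float64(0.5)], [[8, 5, 13], np.float64(0.5)], [[8, 4, 13], np.float64(0.5)], [[8, 4, 13], np.float64(0.5)]]
```

View pics/w1.png

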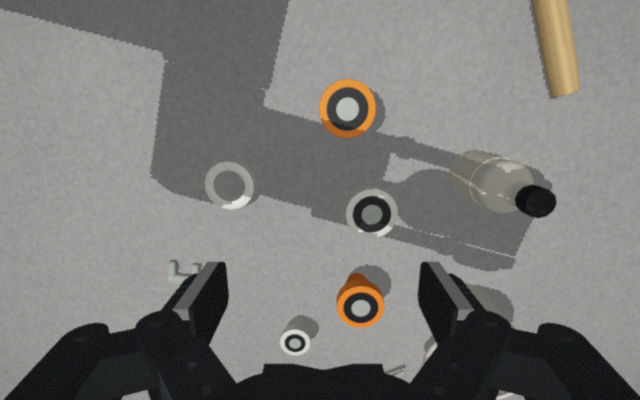

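The wrist view shows the cup at (372,214), within 1 px of the prediction. The bottle is to the right at (495,180) and the orange cups are above and below. I'll turn the jaws diagonally, which clears all of them.

```bash
python3 - <<'E'
from h import *
plan([.6065,-.137,.11],32,8)
E
```

```text
yaw -2.7 pos [ 0.5607 -0.1071  0.1967] step 12.8
[[[6, 4, 11], np.float64(-4.3)], [[6, 4, 11], np.float64(-4.3)], [[5, 4, 11], np.float64(-4.3)], [[5, 5, 11], np.float64(-4.3)], [[5, 5, 11], np.float64(-4.3)], [[4, 6, 11], np.float64(-4.3)], [[4, 6, 11], np.float64(-4.3)], [[3, 6, 11], np.float64(-4.3)]]
```

>>> carry_out:
  series:
    - [[6,4,11],-4.3]
    - [[6,4,11],-4.3]
    - [[5,4,11],-4.3]
    - [[5,5,11],-4.3]
    - [[5,5,11],-4.3]
    - [[4,6,11],-4.3]
    - [[4,6,11],-4.3]
    - [[3,6,11],-4.3]
    - [[0,0,0],0]
  fingers: 78

```text
clock: 2.73
position: [0.6003, -0.1473, 0.1044]
ee_rot: [-0.008, 0.96, 0.28, -0.006]
contact_force: [-1.5, -0.1, 0.0]
width: 0.0781
```

```bash
python3 - <<'E'
from h import *
plan([.6065,-.137,.07],32,4)
print(manip.get_state()["ee_rot"])
f,K,Rc,c=cam("wrist"); cv2.imwrite("pics/w2.png",f)
print("cup px guess",proj(K,Rc,c,[.6065,-.137,.056]))
E
```

```text
yaw 32.5 pos [ 0.6003 -0.1473  0.1044] step 9.1
[[[3, -1, 9], np.float64(0.1)], [[3, -1, 9], np.float64(0.1)], [[3, -1, 9], np.float64(0.1)], [[3, -1, 9], np.float64(0.1)]]
[-0.00807456  0.95992876  0.28005823 -0.00624172]
cup px guess [338.98324688 209.80893898]
```

View pics/w2.png

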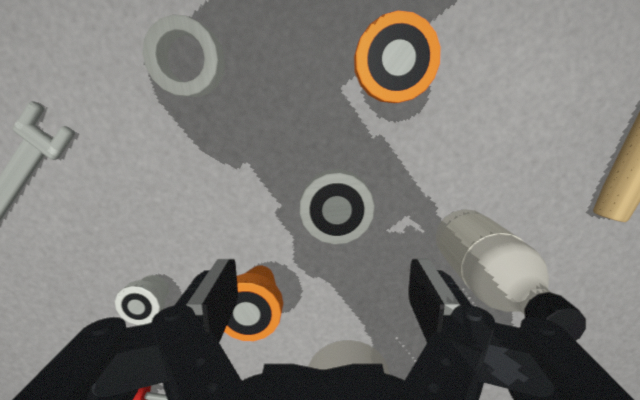

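Cup at (337,209), again within 2 px of the prediction. I'll check the finger clearance to the bottle and the left orange cup by numbers.

```bash
python3 - <<'E'
from h import *
f,K,Rc,c=cam("wrist")
T=np.array([.6065,-.137]); a=np.radians(32); X=np.array([np.cos(a),np.sin(a)]);Y=np.array([X[1],-X[0]])
for n,u,v,z in (("bottle base edge L",442,232,0),("bottle base top",468,212,0),("bottle lower R",515,312,.03),("orangeA",398,57,.056),("orangeB",247,313,.056),("small",137,306,.03)):
    p=ray(K,Rc,c,u,v,z)[:2]-T; print(n,np.round(p+T,3),"tool-xy mm",np.round([p@X*1000,p@Y*1000]))
d=np.load("scene0.npz")
for uv in ((313,318),):print("bottle base scene",ray(d["K"],d["Rc"],d["c"],*uv,0))
E
```

```text
bottle base edge L [ 0.706 -0.119] tool-xy mm [94. 37.]
bottle base top [ 0.713 -0.092] tool-xy mm [115.  18.]
bottle lower R [ 0.787 -0.139] tool-xy mm [152.  97.]
orangeA [ 0.584 -0.036] tool-xy mm [ 34. -98.]
orangeB [ 0.592 -0.244] tool-xy mm [-69.  83.]
small [ 0.514 -0.307] tool-xy mm [-169.   95.]
bottle base scene [ 0.72593369 -0.11173828  0.        ]
```

>>> carry_out:
  series:
    - [[3,-1,5],0]
    - [[3,-1,5],0]
    - [[3,-1,6],0]
    - [[2,-1,6],0]
    - [[0,0,0],0]

```text
clock: 3.25
position: [0.6079, -0.1369, 0.0859]
ee_rot: [-0.007, 0.961, 0.276, -0.003]
contact_force: [-0.2, -0.4, 0.2]
width: 0.0779
```

```bash
python3 - <<'E'
from h import *
plan([.606,-.137,.027],32,6)
f,K,Rc,c=cam("wrist"); print("cup px guess",proj(K,Rc,c,[.6065,-.137,.056]))
E
```

```text
yaw 32.0 pos [ 0.6079 -0.1369  0.0859] step 9.8
[[[0, 0, 10], np.float64(0.0)], [[0, 0, 10], np.float64(0.0)], [[0, 0, 10], np.float64(0.0)], [[0, 0, 10], np.float64(0.0)], [[0, 0, 10], np.float64(0.0)], [[0, 0, 10], np.float64(0.0)]]
cup px guess [321.07993883 225.15880964]
```

>>> carry_out:
  series:
    - [[0,0,10],0]
    - [[0,0,10],0]
    - [[0,0,10],0]
    - [[0,0,10],0]
    - [[0,0,10],0]
    - [[0,0,6],0]
    - [[0,0,0],0]

```text
clock: 3.88
position: [0.6069, -0.1359, 0.024]
ee_rot: [-0.007, 0.961, 0.276, -0.004]
contact_force: [-0.3, 0.7, -0.3]
width: 0.078
```

>>> carry_out:
  series:
    - [[0,0,0],0]
    - [[0,0,0],0]
    - [[0,0,0],0]
    - [[0,0,0],0]
    - [[0,0,0],0]
    - [[0,0,0],0]
    - [[0,0,0],0]
    - [[0,0,0],0]
  fingers: 40
  squeeze: 40

```text
clock: 4.55
position: [0.6075, -0.1364, 0.0245]
ee_rot: [-0.006, 0.961, 0.276, -0.003]
contact_force: [-0.0, -0.3, -1.6]
width: 0.0496
```

>>> carry_out:
  series:
    - [[0,0,-6],0]
    - [[0,0,-15],0]
    - [[0,0,-22],0]
    - [[0,0,-26],0]
    - [[0,0,-26],0]
    - [[0,0,-26],0]
    - [[0,0,-26],0]
    - [[0,0,-26],0]
    - [[0,0,-20],0]
    - [[0,0,-10],0]

```text
clock: 5.38
position: [0.6065, -0.1371, 0.2361]
ee_rot: [-0.009, 0.961, 0.276, -0.007]
contact_force: [0.5, -0.5, -1.4]
width: 0.0496
```

```bash
python3 - <<'E'
from h import *
print(manip.get_state()["contact_force"])
plan([.573,.15,.235],32,12)
f,K,Rc,c=cam("wrist"); cv2.imwrite("pics/w3.png",f)
E
```

```text
[ 0.47519817 -0.54363007 -1.42308618]
yaw 32.0 pos [ 0.6065 -0.1371  0.2361] step 24.1
[[[10, -22, 0], np.float64(0.0)], [[10, -22, 0], np.float64(0.0)], [[10, -22, 0], np.float64(0.0)], [[10, -22, 0], np.float64(0.0)], [[10, -22, 0], np.float64(0.0)], [[10, -22, 0], np.float64(0.0)], [[10, -22, 0], np.float64(0.0)], [[10, -22, 0], np.float64(0.0)], [[10, -22, 0], np.float64(0.0)], [[10, -22, 0], np.float64(0.0)], [[10, -22, 0], np.float64(0.0)], [[10, -22, 0], np.float64(0.0)]]
```

View pics/w3.png

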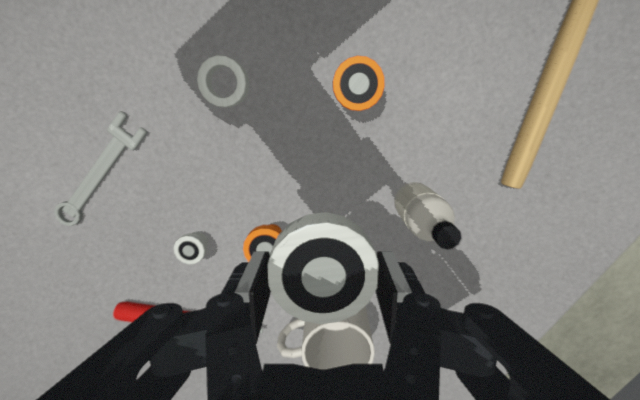

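The cup is held at (323,267). I'll carry it toward the shell and stop short for a look.

>>> carry_out:
  series:
    - [[6,-12,0],0]
    - [[10,-22,0],0]
    - [[10,-22,0],0]
    - [[10,-22,0],0]
    - [[10,-22,0],0]
    - [[10,-22,0],0]
    - [[10,-22,0],0]
    - [[10,-22,0],0]
    - [[10,-22,0],0]
    - [[10,-22,0],0]

```text
clock: 6.27
position: [0.5685, 0.1047, 0.2326]
ee_rot: [-0.012, 0.962, 0.272, -0.013]
contact_force: [0.4, 0.6, -1.0]
width: 0.0497
```

>>> carry_out:
  series:
    - [[10,-22,0],0]
    - [[6,-14,0],0]
    - [[0,0,0],0]
    - [[0,0,0],0]

```text
clock: 6.6
position: [0.5556, 0.1545, 0.2286]
ee_rot: [-0.015, 0.961, 0.276, -0.018]
contact_force: [0.2, -1.1, -1.3]
width: 0.0497
```

```bash
python3 - <<'E'
from h import *
f,K,Rc,c=cam("wrist"); cv2.imwrite("pics/w4.png",f); np.savez("w4.npz",K=K,Rc=Rc,c=c)
s=manip.get_state();print(s["position"],s["ee_rot"],"shell guess px",proj(K,Rc,c,[.572,.234,.15]))
q=s["ee_rot"];M=R.from_quat([q[1],q[2],q[3],q[0]]).as_matrix();print("tool z",M[:,2])
m=((f.max(2)<70)).astype(np.uint8)
p=ray(K,Rc,c,323,272,s["position"][2]+.0315);print("seal centre ray tool",M.T@(p-s["position"]))
E
```

```text
[0.55543629 0.15449318 0.22849136] [-0.01543389  0.96092982  0.27579037 -0.01775818] shell guess px [402.06592438 130.30666201]
tool z [-0.04264177  0.0198667  -0.99889288]
seal centre ray tool [ 0.00023937 -0.00064724 -0.03151548]
```

View pics/w4.png

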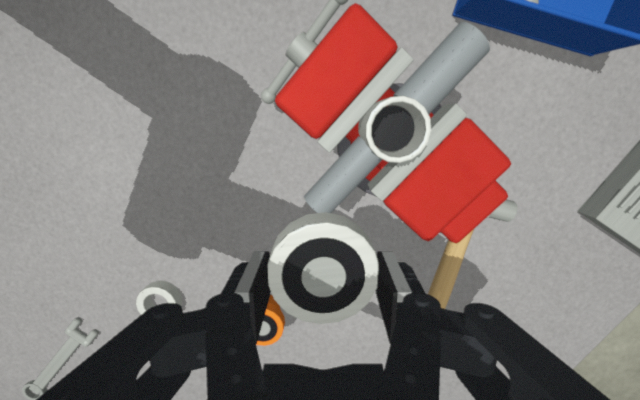

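The shell rim is at about (396,129), against a guess of (402,130). I'll fit it and correct.

```bash
python3 - <<'E'
from h import *
d=np.load("w4.npz");K,Rc,c=d["K"],d["Rc"],d["c"];f=cv2.imread("pics/w4.png")
for t in (190,205,220):
    m=(f.min(2)>t).astype(np.uint8);k=np.zeros_like(m);cv2.circle(k,(396,129),42,1,-1);m*=k
    cs,_=cv2.findContours(m,0,1);ct=max(cs,key=cv2.contourArea);(a,b),ax,_=cv2.fitEllipse(cv2.convexHull(ct))
    p=ray(K,Rc,c,a,b,.15);e=np.linalg.norm(ray(K,Rc,c,a+ax[0]/2,b,.15)-p)*2e3
    print(t,round(a,1),round(b,1),np.round(ax,1),np.round(p,4),"dia",round(e,1))
plan([p[0],p[1],.232],32,6)
E
```

```text
190 398.3 128.7 [63.6 67.1] [0.569  0.2335 0.15  ] dia 46.2
205 398.1 128.7 [62.5 66.1] [0.5689 0.2334 0.15  ] dia 45.4
220 397.8 128.6 [61.4 64.4] [0.5687 0.2333 0.15  ] dia 44.6
yaw 32.1 pos [0.5554 0.1545 0.2285] step 13.3
[[[9, -10, 0], np.float64(0.0)], [[9, -10, 0], np.float64(0.0)], [[9, -10, 0], np.float64(0.0)], [[9, -10, 0], np.float64(0.0)], [[9, -10, 0], np.float64(0.0)], [[9, -10, 0], np.float64(0.0)]]
```

>>> carry_out:
  series:
    - [[6,-6,0],0]
    - [[9,-10,0],0]
    - [[9,-10,0],0]
    - [[9,-10,0],0]
    - [[9,-10,0],0]
    - [[7,-8,0],0]
    - [[0,0,0],0]
    - [[0,0,0],0]

```text
clock: 7.32
position: [0.5709, 0.232, 0.2278]
ee_rot: [-0.015, 0.961, 0.274, -0.018]
contact_force: [-0.7, -1.3, -1.4]
width: 0.05
```

```bash
python3 - <<'E'
from h import *
s=manip.get_state();q=s["ee_rot"];M=R.from_quat([q[1],q[2],q[3],q[0]]).as_matrix();print("tool z",M[:,2])
plan([.570,.2335,.185],32,5)
E
```

```text
tool z [-0.04365951  0.0196895  -0.99885243]
yaw 31.8 pos [0.5709 0.232  0.2278] step 8.6
[[[0, 0, 9], np.float64(-0.0)], [[0, 0, 9], np.float64(-0.0)], [[0, 0, 9], np.float64(-0.0)], [[0, 0, 9], np.float64(-0.0)], [[0, 0, 9], np.float64(-0.0)]]
```

>>> carry_out:
  series:
    - [[0,0,9],0]
    - [[0,0,9],0]
    - [[0,0,9],0]
    - [[0,0,9],0]
    - [[0,0,8],0]
    - [[0,0,6],0]
    - [[0,0,6],0]
    - [[0,0,0],0]

```text
clock: 7.98
position: [0.5663, 0.2304, 0.1642]
ee_rot: [-0.015, 0.962, 0.273, -0.021]
contact_force: [-1.1, -0.4, -1.3]
width: 0.0497
```

```bash
python3 - <<'E'
from h import *
s=manip.get_state();print(s["contact_force"],s["ee_rot"])
plan([.5705,.2335,.154],32,4)
E
```

```text
[-1.10936057 -0.4275857  -1.27990946] [-0.01462718  0.96173671  0.27279818 -0.02072934]
yaw 31.7 pos [0.5663 0.2304 0.1642] step 2.9
[[[1, 0, 3], np.float64(-0.1)], [[1, 0, 3], np.float64(-0.1)], [[1, 0, 3], np.float64(-0.1)], [[1, 0, 3], np.float64(-0.1)]]
```

>>> carry_out:
  series:
    - [[2,0,2],0]
    - [[2,0,3],0]
    - [[2,0,3],0]
    - [[1,0,3],0]
    - [[0,0,0],0]

```text
clock: 8.4
position: [0.5727, 0.2344, 0.1526]
ee_rot: [-0.014, 0.962, 0.273, -0.02]
contact_force: [-1.8, -0.8, -1.4]
width: 0.0498
```

```bash
python3 - <<'E'
from h import *
f,K,Rc,c=cam("scene");cv2.imwrite("pics/s5.png",cv2.resize(f[150:250,370:510],None,fx=5,fy=5,interpolation=2))
s=manip.get_state();print(s["contact_force"],s["position"])
E
```

```text
[-0.25793896 -0.54004915 -1.75877813] [0.57271405 0.23439318 0.15279251]
```

View pics/s5.png

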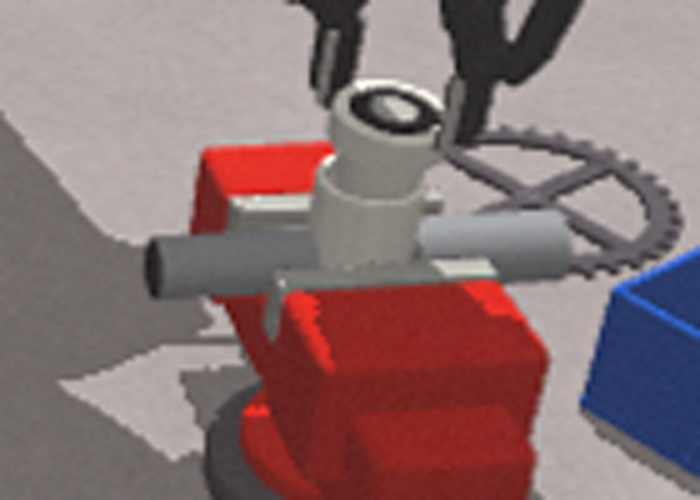

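The nose is in the shell and the cup is nearly upright. I'll release it here so it drops onto the sleeve, then rise.

>>> carry_out:
  series:
    - [[-2,0,0],0]
    - [[0,0,0],0]
    - [[0,0,0],0]
    - [[0,0,0],0]
    - [[0,0,0],0]
    - [[0,0,0],0]
    - [[0,0,0],0]
  fingers: 80

```text
clock: 9.03
position: [0.5731, 0.2341, 0.1553]
ee_rot: [-0.015, 0.962, 0.273, -0.017]
contact_force: [0.6, -0.4, -0.4]
width: 0.0799
```

>>> carry_out:
  series:
    - [[0,0,-8],0]
    - [[0,0,-14],0]
    - [[0,0,-14],0]
    - [[0,0,-14],0]
    - [[0,0,-8],0]
    - [[0,0,0],0]

```text
clock: 9.53
position: [0.5753, 0.2329, 0.2173]
ee_rot: [-0.015, 0.962, 0.273, -0.017]
contact_force: [0.1, -1.1, 0.2]
width: 0.0797
```

```bash
python3 - <<'E'
from h import *
f,K,Rc,c=cam("scene");g,K2,R2,c2=cam("wrist")
a=cv2.resize(f[150:250,370:510],(560,400),interpolation=2);b=cv2.resize(g,(240,150))
cv2.imwrite("pics/s6.png",a);cv2.imwrite("pics/w6.png",g)
o=np.zeros((400,800,3),np.uint8);o[:,:560]=a;o[:150,560:]=b;cv2.imwrite("pics/c6.png",o)
print(manip.get_state()["position"])
plan([.571,.2335,.195],32,3)
E
```

```text
[0.57443447 0.2326878  0.21552711]
yaw 31.7 pos [0.5744 0.2327 0.2155] step 6.9
[[[-1, -1, 7], np.float64(-0.1)], [[-1, -1, 7], np.float64(-0.1)], [[-1, -1, 7], np.float64(-0.1)]]
```

View pics/c6.png

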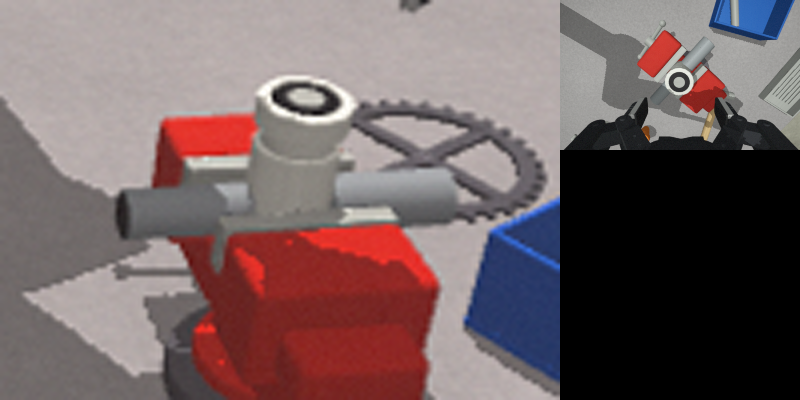

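The cup stands upright in the shell, about 12 mm proud, as expected. I'll close the fingers and press on the centre.

>>> carry_out:
  series:
    - [[-1,-1,3],0]
    - [[-1,-1,4],0]
    - [[-1,0,4],0]
    - [[0,0,4],0]
    - [[0,0,4],0]
    - [[0,0,0],0]
    - [[0,0,0],0]
    - [[0,0,0],0]
    - [[0,0,0],0]
    - [[0,0,0],0]
  fingers: 0

```text
clock: 10.47
position: [0.5663, 0.2324, 0.1893]
ee_rot: [-0.015, 0.962, 0.273, -0.024]
contact_force: [0.6, -0.8, 0.5]
width: 0.0002
```

```bash
python3 - <<'E'
from h import *
print(manip.get_state()["contact_force"],manip.get_state()["width"])
plan([.571,.2335,.18],32,4)
E
```

```text
[ 0.60757411 -0.82512151  0.50181234] 0.00022523165444524864
yaw 31.7 pos [0.5663 0.2324 0.1893] step 2.6
[[[1, 0, 2], np.float64(-0.1)], [[1, 0, 2], np.float64(-0.1)], [[1, 0, 2], np.float64(-0.1)], [[1, 0, 2], np.float64(-0.1)]]
```

>>> carry_out:
  series:
    - [[2,0,1],0]
    - [[2,0,2],0]
    - [[1,0,2],0]
    - [[0,0,2],0]
    - [[0,0,2],0]

```text
clock: 10.88
position: [0.5716, 0.2358, 0.1806]
ee_rot: [-0.015, 0.962, 0.273, -0.022]
contact_force: [-0.6, -0.5, -0.1]
width: -0.0
```

>>> carry_out:
  series:
    - [[0,0,2],0]
    - [[0,0,2],0]
    - [[0,0,2],0]

```text
clock: 11.13
position: [0.5711, 0.2359, 0.1737]
ee_rot: [-0.015, 0.962, 0.273, -0.023]
contact_force: [1.1, 0.4, -0.3]
width: -0.0001
```

>>> carry_out:
  series:
    - [[0,0,2],0]
    - [[0,0,2],0]

```text
clock: 11.3
position: [0.5707, 0.2359, 0.1691]
ee_rot: [-0.015, 0.962, 0.273, -0.023]
contact_force: [0.0, 0.3, 0.6]
width: -0.0002
```

>>> carry_out:
  series:
    - [[0,0,2],0]
    - [[0,0,2],0]

```text
clock: 11.47
position: [0.5703, 0.236, 0.1646]
ee_rot: [-0.015, 0.962, 0.273, -0.023]
contact_force: [-0.1, 0.3, 0.3]
width: 0.0002
```

There's still no contact at z = 0.165, where the cup's top should be. I'm stopping to look.

```bash
python3 - <<'E'
from h import *
f,K,Rc,c=cam("scene");g,K2,R2,c2=cam("wrist");t,K3,R3,c3=cam("top")
o=np.zeros((600,800,3),np.uint8);o[:400,:560]=cv2.resize(f[150:250,370:510],(560,400),interpolation=2)
o[400:,:320]=cv2.resize(g,(320,200));o[400:,320:640]=cv2.resize(t[103:203,120:280],(320,200),interpolation=2);cv2.imwrite("pics/c7.png",o)
s=manip.get_state();print(s["position"],s["contact_force"])
E
```

```text
[0.57023925 0.23591329 0.16462923] [ 0.18560148 -0.13642305  0.45060728]
```

View pics/c7.png

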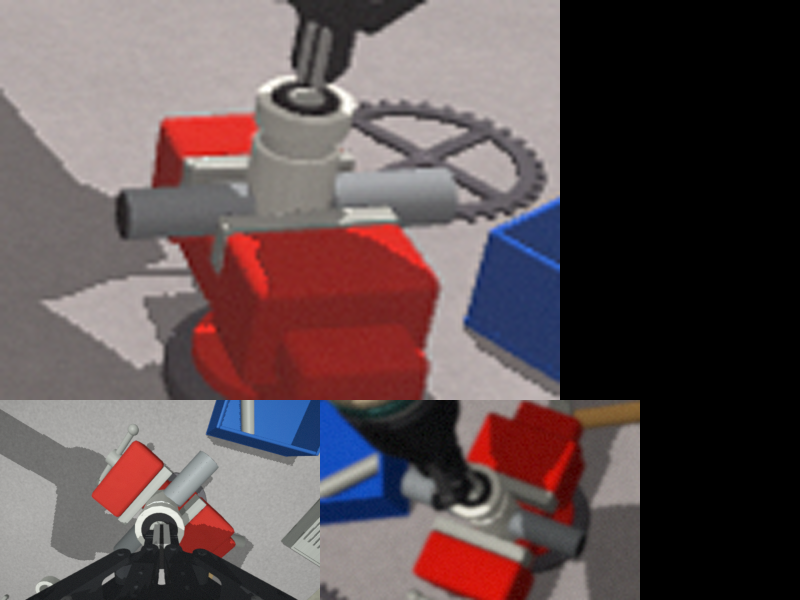

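The closed fingertips are just above the seal centre, roughly (312,85) against a cup top at (307,97), so the tips sit higher than the reported TCP. The cup hasn't moved and is still proud. I'll keep going down gently under force watch.

>>> carry_out:
  series:
    - [[0,0,2],0]
    - [[0,0,2],0]

```text
clock: 11.78
position: [0.5705, 0.2361, 0.1611]
ee_rot: [-0.015, 0.962, 0.273, -0.022]
contact_force: [-0.5, 0.3, -0.7]
width: 0.0002
```

>>> carry_out:
  series:
    - [[0,0,2],0]
    - [[0,0,2],0]

```text
clock: 11.95
position: [0.5705, 0.2362, 0.1569]
ee_rot: [-0.015, 0.962, 0.273, -0.022]
contact_force: [0.1, 1.2, -0.2]
width: -0.0002
```

```bash
python3 - <<'E'
from h import *
d=np.load("scene0.npz")
for p in ([.5702,.236,.1646],[.5702,.236,.178],[.571,.2335,.178],[.571,.2335,.166],[.571,.2335,.150]): print(p,proj(d["K"],d["Rc"],d["c"],p))
s=manip.get_state();print(s["position"],s["contact_force"],s["qpos"],s["effort"])
f,K,Rc,c=cam("scene");g,K2,R2,c2=cam("wrist")
for p in ([.571,.2335,.178],[.571,.2335,.166],s["position"]): print("wrist",proj(K2,R2,c2,p))
o=np.zeros((600,800,3),np.uint8);o[:,:480]=cv2.resize(f[150:225,415:475],(480,600),interpolation=2)
o[:240,480:]=cv2.resize(g[160:280,240:400],(320,240));o[240:480,480:]=cv2.resize(cv2.imread("pics/w6.png")[160:280,240:400],(320,240));cv2.imwrite("pics/c8.png",o)
E
```

```text
[0.5702, 0.236, 0.1646] [446.47483891 179.27955797]
[0.5702, 0.236, 0.178] [447.51132761 173.92733815]
[0.571, 0.2335, 0.178] [446.68095624 174.25633637]
[0.571, 0.2335, 0.166] [445.75672847 179.05745695]
[0.571, 0.2335, 0.15] [444.54499464 185.35209608]
[0.57047964 0.2362239  0.15686275] [ 0.14174722  1.1612525  -0.21189106] [ 0.26165887  0.39327366  1.45723494  0.02972908  1.33556957 -0.2984676 ] [-6.59487749e-03 -4.77906525e+01 -2.37949294e+01  1.53748076e-01
  2.95276931e-01  4.82536725e-04]
wrist [319.97640972 266.65115971]
wrist [320.97147454 256.59315119]
wrist [323.43146696 245.43798818]
```

View pics/c8.png

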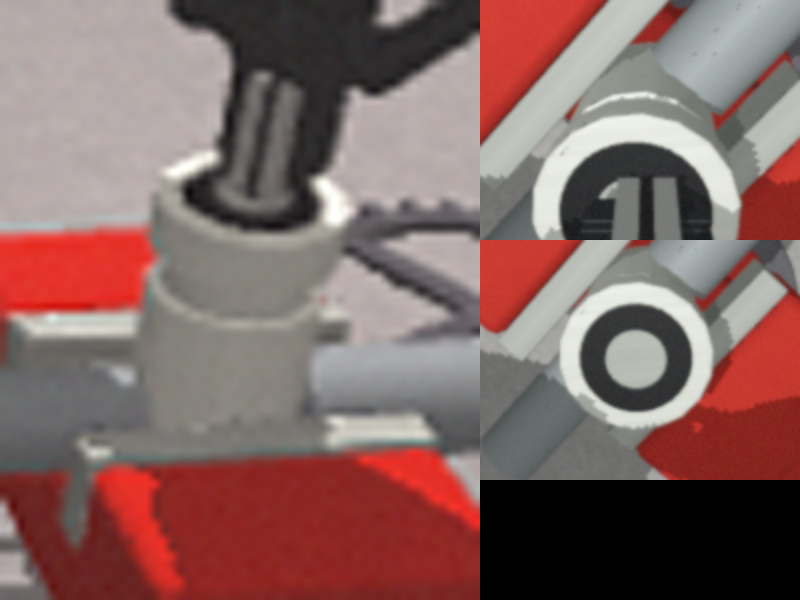

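The tips are on or just above the steel centre, and there's no force yet. I'll continue in small steps.

>>> carry_out:
  series:
    - [[0,0,2],0]

```text
clock: 12.13
position: [0.5703, 0.2362, 0.1548]
ee_rot: [-0.015, 0.962, 0.273, -0.022]
contact_force: [0.2, 0.2, 0.0]
width: 0.0001
```

>>> carry_out:
  series:
    - [[0,0,2],0]

```text
clock: 12.22
position: [0.5711, 0.2364, 0.1538]
ee_rot: [-0.015, 0.962, 0.273, -0.021]
contact_force: [-0.5, -1.2, 10.1]
width: 0.0002
```

```bash
python3 - <<'E'
from h import *
f,K,Rc,c=cam("scene");cv2.imwrite("pics/s9.png",f)
a=cv2.resize(cv2.imread("pics/s6.png"),(140,100),interpolation=cv2.INTER_AREA) # scene[150:250,370:510] before press
b7=cv2.resize(cv2.imread("pics/c7.png")[:400,:560],(140,100),interpolation=cv2.INTER_AREA)
b=f[150:250,370:510]
for n,i in (("before",a),("c7",b7),("now",b)):
    h=cv2.cvtColor(i,cv2.COLOR_BGR2GRAY); print(n,"front edge col72-74",h[16:52,71:76].mean(1).astype(int).tolist()); print("   left",h[16:52,65:68].mean(1).astype(int).tolist())
s=manip.get_state();print(s["position"],s["contact_force"],s["width"])
E
```

```text
before front edge col72-74 [179, 175, 181, 230, 144, 61, 123, 166, 165, 129, 71, 80, 182, 203, 149, 128, 130, 131, 132, 130, 128, 129, 129, 133, 155, 140, 134, 134, 134, 135, 135, 135, 134, 134, 135, 135]
   left [178, 178, 177, 176, 197, 230, 241, 228, 206, 192, 164, 138, 123, 120, 123, 123, 125, 123, 115, 117, 128, 145, 146, 131, 127, 127, 128, 129, 129, 130, 130, 130, 130, 130, 129, 130]
c7 front edge col72-74 [113, 132, 149, 182, 120, 60, 124, 128, 106, 85, 51, 55, 114, 151, 137, 129, 130, 132, 132, 129, 128, 129, 127, 133, 155, 139, 133, 134, 135, 135, 135, 134, 134, 134, 134, 134]
   left [177, 177, 176, 176, 197, 232, 239, 173, 151, 152, 146, 130, 121, 121, 121, 122, 127, 124, 113, 117, 127, 144, 145, 131, 127, 127, 128, 129, 129, 130, 129, 129, 130, 130, 129, 129]
now front edge col72-74 [102, 102, 96, 105, 97, 73, 81, 94, 89, 78, 53, 44, 100, 154, 141, 129, 130, 131, 131, 129, 127, 128, 126, 130, 158, 137, 133, 134, 134, 134, 135, 135, 133, 133, 134, 134]
   left [177, 177, 176, 175, 196, 240, 178, 155, 156, 153, 147, 133, 122, 121, 122, 122, 126, 125, 113, 116, 126, 144, 148, 130, 126, 127, 128, 128, 128, 129, 129, 130, 129, 128, 129, 129]
[0.57122235 0.23646626 0.15395121] [0.37872983 0.62045953 3.32733931] 0.00013639966104274546
```

Contact: 10 N at TCP z = 0.154, with the cup not yet moved. Now I'll press.

>>> carry_out:
  series:
    - [[0,0,3],0]
    - [[0,0,3],0]

```text
clock: 12.43
position: [0.5721, 0.2365, 0.1526]
ee_rot: [-0.014, 0.962, 0.273, -0.018]
contact_force: [-3.6, -1.5, 13.2]
width: 0.0004
```

>>> carry_out:
  series:
    - [[0,0,3],0]
    - [[0,0,3],0]

```text
clock: 12.6
position: [0.5721, 0.2365, 0.1522]
ee_rot: [-0.014, 0.962, 0.273, -0.016]
contact_force: [-3.1, -1.6, 11.8]
width: -0.0001
```

>>> carry_out:
  series:
    - [[0,0,5],0]
    - [[0,0,5],0]
    - [[0,0,5],0]

```text
clock: 12.85
position: [0.5721, 0.2365, 0.1477]
ee_rot: [-0.014, 0.962, 0.273, -0.012]
contact_force: [-4.6, -1.8, 15.3]
width: -0.0001
```

>>> carry_out:
  series:
    - [[0,0,5],0]
    - [[0,0,5],0]
    - [[0,0,5],0]

```text
clock: 13.1
position: [0.5721, 0.2365, 0.1431]
ee_rot: [-0.013, 0.962, 0.274, -0.008]
contact_force: [-3.7, -1.5, 14.4]
width: -0.0003
```

>>> carry_out:
  series:
    - [[0,0,5],0]

```text
clock: 13.18
position: [0.5721, 0.2366, 0.1429]
ee_rot: [-0.013, 0.962, 0.274, -0.007]
contact_force: [-7.6, -3.2, 28.4]
width: 0.0002
```

>>> carry_out:
  series:
    - [[0,0,5],0]

```text
clock: 13.27
position: [0.5722, 0.2366, 0.1429]
ee_rot: [-0.013, 0.962, 0.274, -0.005]
contact_force: [-5.4, -3.3, 23.4]
width: 0.0002
```

>>> carry_out:
  series:
    - [[0,0,5],0]

```text
clock: 13.35
position: [0.5723, 0.2366, 0.1429]
ee_rot: [-0.012, 0.962, 0.274, -0.003]
contact_force: [-7.1, -2.4, 21.3]
width: -0.0
```

It's a hard stop after about 11.5 mm of travel, with force rising to 28 N. I'll retreat and look.

>>> carry_out:
  series:
    - [[0,0,-6],0]
    - [[0,0,-12],0]
    - [[0,0,-16],0]
    - [[0,0,-20],0]
    - [[0,0,-20],0]
    - [[0,0,-20],0]
    - [[0,0,-12],0]
    - [[0,0,0],0]

```text
clock: 14.02
position: [0.5729, 0.234, 0.256]
ee_rot: [-0.012, 0.962, 0.274, -0.002]
contact_force: [0.4, 0.3, 0.0]
width: -0.0
```

```bash
python3 - <<'E'
from h import *
f,K,Rc,c=cam("scene");g,K2,R2,c2=cam("wrist");t,K3,R3,c3=cam("top")
cv2.imwrite("pics/s10.png",f);cv2.imwrite("pics/t10.png",t)
o=np.zeros((600,800,3),np.uint8);o[:,:480]=cv2.resize(f[150:225,415:475],(480,600),interpolation=2)
o[:240,480:]=cv2.resize(g[120:280,220:433],(320,240));o[240:440,480:]=cv2.resize(t[130:255,340:540],(320,200));cv2.imwrite("pics/c10.png",o)
for n,i,KK,RR,cc in (("wrist",g,K2,R2,c2),):
    print([np.round(proj(KK,RR,cc,p),1).tolist() for p in ([.571,.2335,.166],[.571,.2335,.15])])
h=cv2.cvtColor(f[150:250,370:510],cv2.COLOR_BGR2GRAY);print(h[16:52,71:76].mean(1).astype(int).tolist())
s=manip.get_state();print(s["position"],s["contact_force"],s["clock"])
E
```

```text
[[320.8, 201.6], [320.9, 196.7]]
[177, 175, 176, 174, 176, 177, 173, 213, 189, 78, 103, 177, 184, 175, 121, 56, 75, 232, 216, 142, 128, 130, 131, 130, 131, 132, 133, 134, 134, 134, 133, 134, 133, 133, 133, 133]
[0.57105805 0.23354848 0.25237186] [-0.01269459  0.36762403  0.11002949] 14.1667
```

View pics/c10.png

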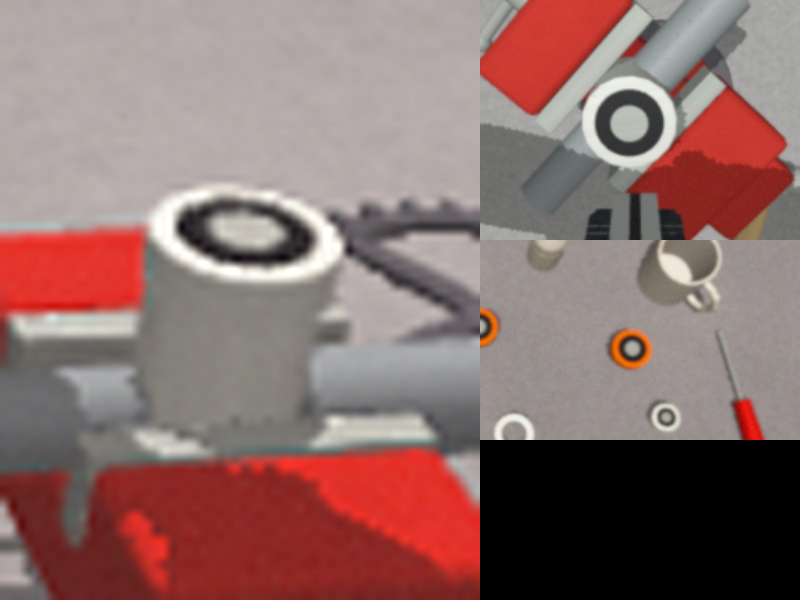

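The cup's top centre in the scene view is at (445.6,178.9), against (445.8,179.1) predicted for a flush head. No gap is visible at the rim. The small cup and the ring are where they started. Handing in.

```bash
python3 -c "
from rig import manip
print(manip.sign_off())"
```

```text
the job is handed in; nothing more can be done
None
```

The large aluminium cup is in the shell, nose down and pressed fully home, and the job was handed in at about 14.2 s of the 42 s allowed. No verdict was reported.

**Seating:** The cup stood about 12 mm proud after it dropped in. I pressed it with closed fingers at 12–15 N. After about 11.5 mm of travel it hit a hard stop, and the force rose to 28 N there.

**Last checks:**
- **Height and centring:** In the scene view, the cup's top is within about 0.3 px of where a flush, centred cup should appear. No gap shows at the rim.
- **Clear of the cup:** The arm is about 9 cm above the cup with near-zero contact force.
- **Other parts:** The small cup and spacer ring were not touched, and look unmoved in the last top view. I did not re-measure their positions.

**Did not agree:**
- **Fingertip height:** Contact came about 24 mm lower than expected from the reported TCP. I looked twice, then went on in small steps under force watch.
- **Shell centre:** The top and wrist cameras differed by about 2 mm.
- **Tool tilt:** The tool leaned about 2.7° during the carry, but the cup straightened on release.

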